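Lay the standing basting brush in its rest

TASK

The basting brush has been left standing on its foot on the ledge: lay it in its cream ceramic rest, handle down in both saddles and the red head over the drip dish. Pinch it by the head and, where it stands, press its foot gently on the ledge, just enough that it does not skid, while you swing it over between your fingers until it is nearly flat; never let it topple and never ram it down. Then carry it to the rest and leave it lying there, without disturbing the garlic keeper, the tongs or the timer.

Things in the scene. Friction and masses are not known exactly. Their poses are not given: they have to be found in the camera images.
- brush: Loose basting brush, 190 mm long, 0.11 to 0.17 kg, starts upright on its foot. Origin: centre of the foot's underside; z runs up the handle to the head. Black foot 44x44x12 mm (z 0-12), square beech handle 16x16 (z 12-135), red hard silicone head (z 135-190): a flat paddle 44 wide along x, 16 thick along y. It can lie level on the ledge, axis 22 mm up. Centre of mass at z = about 80 mm.
- brush_head (a point): Middle of the brush's red head, on its axis, 163 mm from the foot's underside: pinch here, across the 16 mm thickness. Pinched with 20 to 30 N the brush turns about the line between the fingers when its foot is pushed with some newtons; 60 N or more keeps it from drooping.
- rest: Fixed cream ceramic brush rest. Origin: centre of its underside; z up; x runs along the cradle from foot end to drip dish (head end). Two saddles 12 mm thick at x = -55 and +17 mm: flat notch floor 34 mm up, 24 mm wide, flaring up to ear tops 54 mm up, 60 mm wide in all. Drip dish x = 34 to 110 mm, 80 wide, rim 12 high. Base 8 mm high from x = -90 mm.
- rest_head (a point): Where the middle of the brush's head belongs: above the drip dish at rest x = 68 mm, 42 mm above the ledge. The brush's z then lies along the rest's x, its origin at rest x = -95 mm (about 10 mm of play either way along x, 4 mm sideways).
- table: The walnut ledge, top at height 0. The brush's polished foot slides on it (friction about 0.3) unless pressed: pinched with 20 to 25 N, press down with 7 to 13 N (a harder pinch needs more) and move the head along the brush's x in an arc about the foot's leading edge (22 mm from the axis); the edge then stays nearly put and the brush tips over it. Past 45 degrees little force is needed.
- keeper: Cream garlic keeper, round, 100 mm across, 121 mm tall; origin under its centre. It and the rest may change sides. Leave alone.
- tongs: Steel tongs lying at the back, 250 mm long along their x, 60 mm wide, 18 mm high; origin at the middle. Leave alone.
- timer: White kitchen timer dial, 72 mm across, 33 mm tall; origin under its centre. Leave alone.
There are look-alikes about, which are no part of the job. Leave any pink or turquoise look-alike of the brush alone. What is shaped like the rest but blue or turquoise is not meant.

How it is judged:
By the outcome, as a careful person would: the job done as asked, in the order asked, and still so for the second after the job is handed in, with the robot touching nothing.
It also fails if it takes over 69 s, if anything falls off the work surface, if the arm or the gripper's body presses on something with over 40 N, if the wrist force passes 120 N, or if a joint passes its speed limit or range.

ROBOT

A 6-joint arm with a two-finger parallel gripper is mounted at the origin on the work surface. World frame = base frame: x ahead of the robot, y to its left, z up, the work surface at z = 0. Lengths are in m, angles in rad, forces in N, time in s.
With the tool pointing down it reaches from about 0.25 to 0.775 m from the base axis. Payload 8.9 kg.
Tool frame: the origin (TCP) lies midway between the tips of the shut fingers; the grasp point (between the pads) lies 19 mm behind it (env.pinch_z is the z of the grasp point in the tool frame, in m); z points along the fingers, y is the direction in which the jaws open and shut (so a half turn about z gives the same grasp; the last joint's range is limited). The gripper opens to 85 mm and grips with 20 to 120 N. Pads are 22 mm wide; open, the fingers measure 114 mm over their backs; the gripper's body (76 mm by 85 mm) begins 54 mm behind the grasp point. The pads swing forward as they close: fully open they stand 13 mm farther back than shut.
Start: joints at [-1.286, 0.291, -0.153, 1.127, 0, 1.431], TCP at [0.216, -0.479, 0.208] pointing down, gripper open.
Joint ranges: [-2.52, 2.52], [-0.91, 1.74], [-1.3, 1.37], [-1.96, 2.02], [-1.52, 1.47], [-3.14, 3.14]. Speed limits (rad/s): [2.22, 2.22, 2.79, 3.14, 3.14, 3.14].

INTERFACE

Orientations are given as a 3x3 rotation matrix whose columns are the frame's x, y, z axes.
In Python, from workcell import env gives the robot as it stands.
- The arm moves only by the tool send_rows, never from a script. Its argument "series" is a list that holds one entry, the list of rows, each a list of 7 numbers: the shift along the tool's x, y, z in cm, then the turn, a rotation vector about the tool's x, y, z in degrees, then the opening in per cent of the stroke, from 0 (shut) to 100 (fully open). A call has 1 to 20 rows; each row is the pose to reach, as a shift and turn from the pose commanded when the call began, along the tool's axes at that moment; what a row does not reach only later rows make up. A row lasts 1/8 s, in which the tool goes at most 62.5 mm and 10.7 degrees, less where a joint would pass 70% of its speed; a pose out of reach is approached as far as the arm can. A call with a gripper value outside its range is refused whole. The fingers move at their own pace and stop on an object; "grip_force" is the grip in N (left out, the last holds). Time passes only in rows, so rows that repeat a pose let the fingers close. It gives the time, the measured TCP pose, the force and the opening at its end, in the units of the state.
- env.state(): the state, without advancing time (a new reading comes with each control period).
- env.snapshot(name): name is "side" or "top" or "wrist"; returns (picture, depth): 420x560x3 uint8, red, green, blue; 420x560 float32, m along the optical axis (not along the pixel's ray), 0 where there is no reading.
- env.camera_info(name): a dict with "K" (3x3 intrinsics, pixels), "k1" (the pictures are not rectified: a ray, as slopes to the right and down, at radius r is drawn at 1 + k1 r^2 times it, then the intrinsics apply), "R" (3x3) and "t" (3): a world point X has camera coordinates R X + t. Camera axes: x right, y down, z forward; pixel columns grow to the right and rows downward; lengths in m; the calibration is good to about 2 mm. A picture is of the moment at which its call begins: read the wrist's pose just before it. camera_info takes no time and is no camera call; for the wrist camera it gives the pose at the moment of the call.
- env.sign_off(): hands the job in, once; it reports no verdict.
The state is a dict: "clock": time; "joint_positions": joint angles; "joint_vel": joint speeds; "effort": joint torques, N m; "eef_pos": TCP position; "eef_rot": TCP orientation; "wrist_force": force on the tool from outside, world axes, zero at the start; "wrist_torque": the same for the moment, N m; "width": finger opening in m.
Only numpy, scipy, OpenCV 4.12 (cv2) and the standard library are available. Lean on these libraries where they do the work, as an engineer would, in place of code of your own. Each camera call takes 0.05 s, during which the arm holds its last target. There are 200 camera calls.

## Working session

There is one attempt and no reset: what is moved stays moved. The work goes in short steps, Python scripts to look and compute and a tool call to move; the robot and the scene stay as the last step left them, time stands still between calls to the robot, and variables do not carry over. Pictures are saved under pics/ and viewed, about 8 in all and at most 12, crops included, and the job is handed in when it is done.

Besides the shell and the picture viewer there is one more tool, called after "Call:" in YAML: its name, and indented under it one key for each argument. send_rows: Moves the arm, as the interface text tells. Its arguments: {"type":"object","properties":{"series":{"type":"array","items":{"type":"array","items":{"type":"array","items":{"type":"number"}}}},"grip_force":{"type":"number"}},"required":["series"]}

```bash
ls; mkdir -p pics; cat > h.py <<'E'
import numpy as np, cv2
from workcell import env
def snap(n):
    ci=env.camera_info(n); im,d=env.snapshot(n)
    return im,d,ci
def save(n,im): cv2.imwrite('pics/'+n+'.png',im[:,:,::-1])
def slopes(ci,uv):
    K=np.array(ci['K'],float)
    return cv2.undistortPoints(np.array(uv,float).reshape(-1,1,2),K,np.array([ci['k1'],0,0,0.])).reshape(-1,2)
def ray(ci,uv):
    s=slopes(ci,uv); R=np.array(ci['R']);t=np.array(ci['t'])
    return -R.T@t,(np.c_[s,np.ones(len(s))])@R
def plane(ci,uv,z):
    o,d=ray(ci,uv); return o+d*((z-o[2])/d[:,2])[:,None]
def cloud(ci,d):
    v,u=np.mgrid[:d.shape[0],:d.shape[1]]
    s=slopes(ci,np.c_[u.ravel(),v.ravel()]);R=np.array(ci['R']);t=np.array(ci['t'])
    P=(np.c_[s,np.ones(len(s))]*d.reshape(-1,1)-t)@R
    P[d.ravel()==0]=np.nan
    return P.reshape(d.shape+(3,))
E
python3 - <<'E'
from h import *
print(env.pinch_z,env.state())
for n in('top','side'):
    im,d,ci=snap(n); save(n+'0',im); np.savez(n+'0.npz',im=im,d=d,**ci); print(n,ci, (d>0).mean())
E
```

```text
pics
-0.0187 {'clock': 0.0, 'joint_positions': array([-1.28628359e+00,  2.91281038e-01, -1.54149870e-01,  1.12670726e+00,
       -7.34863899e-06,  1.43149323e+00]), 'joint_vel': array([ 0.00138421,  0.0006423 ,  0.00043561,  0.00011685, -0.0001496 ,
        0.00062722]), 'effort': array([-3.25426343e-03, -5.37143791e+01,  3.31368005e+01,  1.60403259e-02,
       -3.43607308e-04,  2.20092744e-05]), 'eef_pos': array([ 0.2157637 , -0.47808018,  0.20762315]), 'eef_rot': array([[ 9.11526383e-01,  4.11241420e-01, -3.83695715e-04],
       [ 4.11241560e-01, -9.11525494e-01,  1.28583917e-03],
       [ 1.79041899e-04, -1.32986795e-03, -9.99999100e-01]]), 'wrist_force': array([ 0.35915497, -0.8313556 , -0.35054875]), 'wrist_torque': array([ 0.01659978, -0.07258759, -0.02000255]), 'width': 0.08505064956799839}
top {'K': array([[497.94517814,   0.        , 275.58425584],
       [  0.        , 497.94517814, 211.38563475],
       [  0.        ,   0.        ,   1.        ]]), 'k1': 0.03386062697866857, 'R': array([[ 1.92673759e-02, -9.99814333e-01, -2.61594137e-04],
       [-9.96476444e-01, -1.91816884e-02, -8.16502303e-02],
       [ 8.16300527e-02,  1.83385807e-03, -9.96661011e-01]]), 't': array([0.06842103, 0.56756754, 1.46185913])} 0.996156462585034
side {'K': array([[478.66137463,   0.        , 282.80367317],
       [  0.        , 478.66137463, 214.1821178 ],
       [  0.        ,   0.        ,   1.        ]]), 'k1': -0.029281235186013273, 'R': array([[-0.91259895, -0.40884261, -0.00329744],
       [-0.29865272,  0.67210305, -0.67755741],
       [ 0.27923057, -0.61735339, -0.7354625 ]]), 't': array([0.54295617, 0.20526709, 1.17778088])} 0.9959481292517007
```

View pics/top0.png

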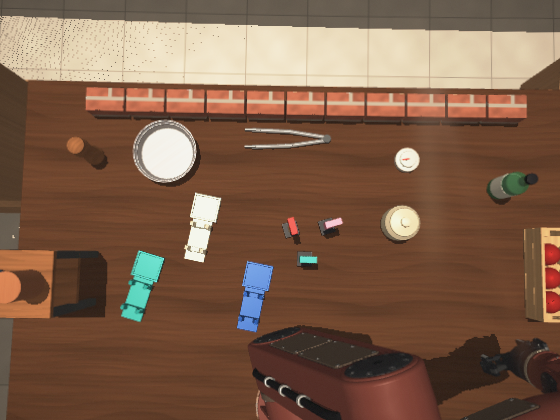

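View pics/side0.png

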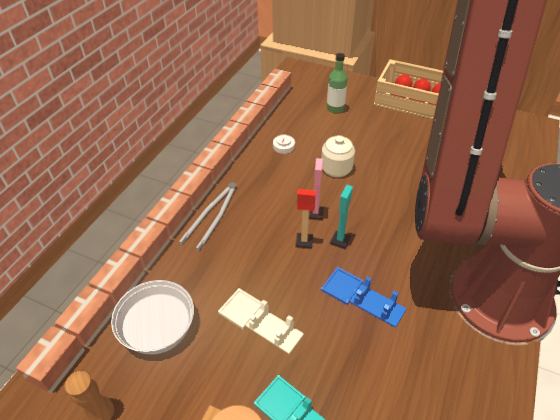

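The top view shows three brushes. The red-headed one is at (291,227), with pink at (331,224) and turquoise at (308,259), so red is the one meant. There are three rests: cream at (203,228), blue at (254,296) and turquoise at (143,286), so cream is meant, with its dish at the upper end. Next I measure these and make a crop.

```bash
python3 - <<'E'
from h import *
L={n:np.load(n+'0.npz') for n in('top','side')}
t=L['top'];im=t['im'];P=cloud(t,t['d']);hsv=cv2.cvtColor(im,cv2.COLOR_RGB2HSV)
def box(m,lo,z0,z1,name,box):
    x0,y0,x1,y1=box; M=np.zeros_like(m);M[y0:y1,x0:x1]=m[y0:y1,x0:x1]
    M&=(P[:,:,2]>z0)&(P[:,:,2]<z1)
    p=P[M]; r=cv2.minAreaRect((p[:,:2]*1000).astype(np.float32))
    print(name,len(p),'z',np.nanpercentile(p[:,2],[5,50,95]).round(3),'rect mm',np.round(r[0],1),np.round(r[1],1),round(r[2],1),'mean',(p.mean(0)*1000).round(1))
    c=cv2.boxPoints(r);print(c.round(0).tolist());return p
H,S,V=[hsv[:,:,i].astype(int) for i in range(3)]
red=((H<6)|(H>174))&(S>170)&(V>120)
box(red,0,.16,.21,'red',(270,205,305,245))
pink=(H>150)&(S>60)&(V>120)
box(pink,0,.16,.21,'pink',(310,205,350,240))
turq=(H>75)&(H<100)&(S>100)
box(turq,0,.16,.21,'turq',(290,240,325,275))
cream=(S<90)&(V>120)
box(cream,0,-.01,.07,'rest all',(175,185,230,270))
box(cream,0,.045,.07,'rest ears',(175,185,230,270))
box(cream,0,-.01,.02,'rest low',(175,185,230,270))
anyp=np.ones_like(red)
box(anyp,0,.06,.16,'keeper',(375,200,425,250))
box(anyp,0,.01,.06,'timer',(390,140,425,178))
box(anyp,0,.008,.03,'tongs',(240,120,335,155))
dark=(V<60)
box(dark,0,.005,.02,'foot red',(275,215,305,245))
a=cv2.resize(im[180:280,170:350],None,fx=4,fy=4,interpolation=cv2.INTER_CUBIC)
save('crop',a)
E
```

```text
red 16 z [0.171 0.188 0.194] rect mm [514.3  34.3] [40.7 16.3] 17.3 mean [510.2  37.9 185.7]
[[492.0, 36.0], [497.0, 20.0], [536.0, 33.0], [531.0, 48.0]]
pink 18 z [0.176 0.19  0.195] rect mm [524.1 -68.9] [16.8 34.3] 19.1 mean [521.  -64.5 188.7]
[[511.0, -55.0], [522.0, -88.0], [538.0, -82.0], [526.0, -50.0]]
turq 110 z [0.185 0.192 0.195] rect mm [428.7  -8. ] [15.7 43.8] 0.9 mean [428.   -7.4 190.5]
[[421.0, 14.0], [421.0, -30.0], [437.0, -30.0], [436.0, 14.0]]
rest all 1505 z [0.003 0.009 0.042] rect mm [515.9 303.6] [ 82.1 202.5] 79.8 mean [521.7 302.1  12.8]
[[409.0, 281.0], [608.0, 245.0], [623.0, 326.0], [424.0, 362.0]]
rest ears 71 z [0.046 0.054 0.058] rect mm [485.9 308.6] [54.9 83.5] 78.2 mean [484.7 309.8  53.3]
[[439.0, 290.0], [521.0, 273.0], [532.0, 327.0], [451.0, 344.0]]
rest low 1328 z [0.003 0.009 0.015] rect mm [515.9 303.6] [ 82.1 202.5] 79.8 mean [526.2 301.4   8.9]
[[409.0, 281.0], [608.0, 245.0], [623.0, 326.0], [424.0, 362.0]]
keeper 962 z [0.075 0.097 0.118] rect mm [ 537.  -282.4] [ 94.9 100.3] 0.8 mean [ 535.6 -276.5   94.5]
[[489.0, -233.0], [490.0, -333.0], [585.0, -332.0], [584.0, -232.0]]
timer 473 z [0.016 0.026 0.037] rect mm [ 729.7 -312. ] [74.3 70.1] 70.0 mean [ 728.8 -309.6   26.2]
[[684.0, -335.0], [750.0, -359.0], [775.0, -289.0], [709.0, -265.0]]
tongs 631 z [0.009 0.013 0.019] rect mm [797.1  42.7] [102.1 273.3] 1.1 mean [792.1  40.1  13.1]
[[743.0, 178.0], [749.0, -95.0], [851.0, -93.0], [846.0, 180.0]]
foot red 9 z [0.007 0.013 0.017] rect mm [495.8  23.5] [27.2 11.8] 84.8 mean [497.2  24.2  11.9]
[[489.0, 11.0], [500.0, 9.0], [503.0, 37.0], [491.0, 38.0]]
```

View pics/crop.png

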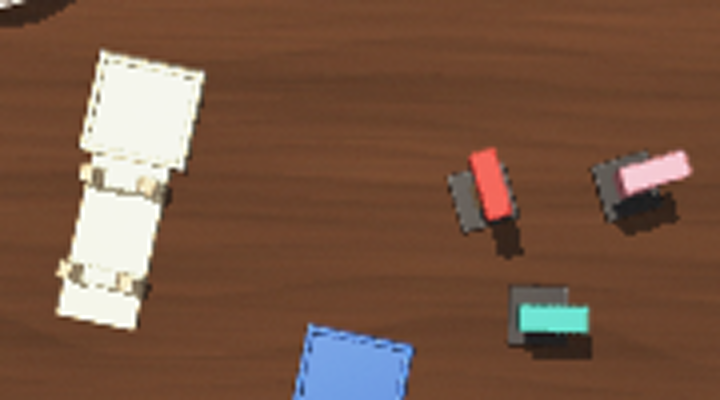

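```bash
python3 - <<'E'
from h import *
t=np.load('top0.npz');im=t['im'];P=cloud(t,t['d']);hsv=cv2.cvtColor(im,cv2.COLOR_RGB2HSV)
H,S,V=[hsv[:,:,i].astype(int) for i in range(3)]
M=((H<8)|(H>172))&(S>140)&(V>100); B=np.zeros_like(M);B[205:245,270:305]=M[205:245,270:305]
print(B.sum(),np.unique(P[B][:,2].round(2),return_counts=True))
v,u=np.nonzero(B);q=plane(t,np.c_[u,v],.19)[:,:2]*1000;r=cv2.minAreaRect(q.astype(np.float32));print('head z.19',r,q.mean(0))
# foot via side camera
s=np.load('side0.npz');P2=cloud(s,s['d']);h2=cv2.cvtColor(s['im'],cv2.COLOR_RGB2HSV)
H,S,V=[h2[:,:,i].astype(int) for i in range(3)]
m=((H<8)|(H>172))&(S>140)&(V>100);b=np.zeros_like(m);b[180:220,290:320]=m[180:220,290:320]
p=P2[b];print('side head',b.sum(),np.nanmedian(p,0),np.nanpercentile(p,[2,98],0))
# rest outline: low points
for n,Q,I,bx in(('top',P,im,(175,185,230,270)),('side',P2,s['im'],(210,280,310,360))):
    hh=cv2.cvtColor(I,cv2.COLOR_RGB2HSV);c=(hh[:,:,1]<90)&(hh[:,:,2]>110)
    k=np.zeros_like(c);k[bx[1]:bx[3],bx[0]:bx[2]]=c[bx[1]:bx[3],bx[0]:bx[2]]
    Z=Q[:,:,2]
    p=Q[k&(Z>.004)&(Z<.015)][:,:2]
    a=Q[k&(Z>.046)&(Z<.062)][:,:2]
    # axis: symmetric centreline fit iterated
    th=np.radians(-10)
    for _ in range(4):
        ex=np.array([np.cos(th),np.sin(th)]);ey=np.array([-ex[1],ex[0]])
        x=p@ex;y=p@ey;bins=np.linspace(x.min()+.006,x.max()-.006,24)
        mid=[];xs=[]
        for i in range(23):
            w=(x>=bins[i])&(x<bins[i+1])
            if w.sum()>15: mid.append((np.percentile(y[w],3)+np.percentile(y[w],97))/2);xs.append((bins[i]+bins[i+1])/2)
        f=np.polyfit(xs,mid,1);th+=np.arctan(f[0])
    x=p@ex;xl,xh=np.percentile(x,[.5,99.5])
    o=ex*(xh-.110)+ey*np.median(mid);o2=ex*(xl+.09)+ey*np.median(mid)
    print(n,len(p),'deg',np.degrees(th),'len',xh-xl,'orig',o,o2)
    ae=(a-o)@np.c_[ex,ey];f=ae[:,0]<-.02
    print('ears rest-frame',len(a),[(np.median(g[:,0]).round(4),g[:,1].min().round(4),g[:,1].max().round(4)) for g in(ae[f],ae[~f])])
E
```

```text
122 (array([-0.01,  0.  ,  0.01,  0.14,  0.16,  0.17,  0.18,  0.19,  0.2 ]), array([  1,   6,   2,   1,   1,   3,   5, 100,   3]))
head z.19 ((516.2513427734375, 34.19413757324219), (45.92741775512695, 19.235715866088867), 19.409515380859375) [516.29970875  34.79456936]
side head 378 [0.51573402 0.04202522 0.17013019] [[ 0.4948266  -0.15344808 -0.00104973]
 [ 0.59348053  0.05049753  0.19133325]]
top 1173 deg -10.595713301438526 len 0.19719797676425366 orig [0.5030531 0.3048441] [0.50580735 0.30432887]
ears rest-frame 68 [(np.float64(-0.0533), np.float64(-0.0261), np.float64(0.0288)), (np.float64(0.0183), np.float64(-0.0277), np.float64(0.0271))]
side 1725 deg -10.471108181672514 len 0.19730360221776178 orig [0.50404556 0.30845065] [0.50669705 0.30796061]
ears rest-frame 119 [(np.float64(-0.0542), np.float64(-0.0272), np.float64(0.0261)), (np.float64(0.0172), np.float64(-0.0287), np.float64(0.0273))]
```

Call:
send_rows:
  series:
    - [[0,0,-3,0,0,0,50],[0,0,-7,0,0,0,50],[0,0,-7,0,0,0,50]]
  grip_force: 22

```text
clock: 0.48
eef_pos: [0.2163, -0.4799, 0.2806]
eef_rot: [[0.912, 0.411, 0.001], [0.411, -0.912, -0.004], [-0.001, 0.004, -1.0]]
wrist_force: [0.8, 0.4, -0.9]
width: 0.0426
```

Call:
send_rows:
  series:
    - [[5,-3.5,0,0,0,-10,50],[10,-7,0,0,0,-20,50],[15,-10.5,0,0,0,-30,50],[20,-14,0,0,0,-40,50],[24,-17,0,0,0,-50,50],[28,-20,0,0,0,-60,50],[32,-23,0,0,0,-70,50],[36,-26,0,0,0,-80,50],[40,-29,0,0,0,-90,50],[43,-31,0,0,0,-100,50],[46,-33,0,0,0,-110,50],[48.5,-34.6,0,0,0,-120,50],[48.5,-34.6,0,0,0,-130,50],[48.5,-34.6,0,0,0,-140,50],[48.5,-34.6,0,0,0,-150,50],[48.5,-34.6,0,0,0,-160,50],[48.5,-34.6,0,0,0,-170,50],[48.5,-34.6,0,0,0,-174.7,50],[48.5,-34.6,0,0,0,-174.7,50],[48.5,-34.6,0,0,0,-174.7,50]]

```text
clock: 2.98
eef_pos: [0.5155, 0.0363, 0.2777]
eef_rot: [[-0.946, -0.323, -0.001], [-0.323, 0.946, 0.0], [0.001, 0.0, -1.0]]
wrist_force: [-0.2, -0.2, 0.1]
width: 0.0429
```

```bash
python3 - <<'E'
from h import *
st=env.state();print(st['clock'],st['eef_pos'],st['eef_rot'],st['wrist_force'],st['joint_positions'])
im,d,ci=snap('wrist'); save('w1',im); np.savez('w1.npz',im=im,d=d,**ci);P=cloud(ci,d)
print('cam',-np.array(ci['R']).T@ci['t'],np.array(ci['R'])[2])
hsv=cv2.cvtColor(im,cv2.COLOR_RGB2HSV);H,S,V=[hsv[:,:,i].astype(int) for i in range(3)]
m=((H<8)|(H>172))&(S>140)&(V>80)&(P[:,:,2]>.183)&(P[:,:,2]<.2)
v,u=np.nonzero(m);print(m.sum(),(u.min(),u.max(),v.min(),v.max()) if len(u) else 0)
if len(u):
    p=P[m];q=plane(ci,np.c_[u,v],.19)
    print(cv2.minAreaRect((p[:,:2]*1000).astype(np.float32)),cv2.minAreaRect((q[:,:2]*1000).astype(np.float32)),np.median(p[:,2]))
E
```

```text
2.975 [0.51545784 0.03627441 0.27768176] [[-9.46256562e-01 -3.23415892e-01 -8.25064247e-04]
 [-3.23416045e-01  9.46256867e-01  5.59967641e-05]
 [ 7.62612466e-04  3.19826321e-04 -9.99999658e-01]] [-0.24260167 -0.21256348  0.05041992] [-7.12916478e-02  2.47411349e-01 -2.98774304e-02  1.29433450e+00
 -2.91585419e-06 -4.00628956e-01]
cam [0.44966116 0.01515515 0.44449555] [ 0.25618677  0.08757482 -0.96265206]
988 (np.int64(269), np.int64(289), np.int64(183), np.int64(234))
((515.0223999023438, 36.61711120605469), (44.4009895324707, 17.146934509277344), 17.05069923400879) ((514.743896484375, 36.689422607421875), (45.592620849609375, 17.12651252746582), 18.331462860107422) 0.19114462465127258
```

View pics/w1.png

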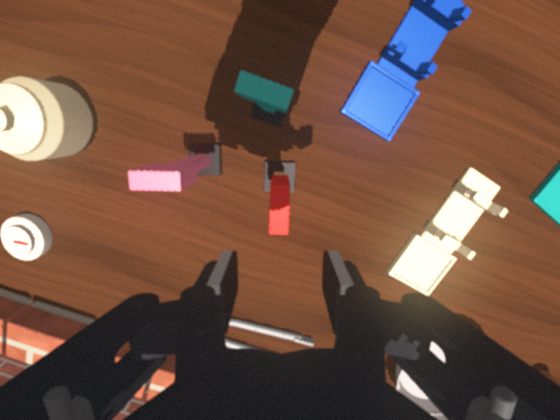

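The wrist view shows the red head at (279,205), between the open fingers at (222,290) and (335,280), and the blue and turquoise items are clear of the path. The head measures (0.515, 0.0366) at a heading of about 17.7°, with its top at 0.191. That matches the TCP position and the known size, so I go down and pinch.

Call:
send_rows:
  series:
    - [[0,0,4,0,0,1.2,45],[0,0,8,0,0,1.2,45],[0,0,11,0,0,1.2,45],[0,0,13,0,0,1.2,45],[0,0,13.4,0,0,1.2,45],[0,0,13.4,0,0,1.2,45],[0,0,13.4,0,0,1.2,30],[0,0,13.4,0,0,1.2,22],[0,0,13.4,0,0,1.2,15],[0,0,13.4,0,0,1.2,10],[0,0,13.4,0,0,1.2,10],[0,0,13.4,0,0,1.2,10]]
  grip_force: 22

```text
clock: 4.53
eef_pos: [0.5163, 0.0362, 0.1449]
eef_rot: [[-0.952, -0.305, 0.001], [-0.305, 0.952, -0.0], [-0.001, -0.001, -1.0]]
wrist_force: [0.8, -0.5, 5.5]
width: 0.0155
```

```bash
python3 - <<'E'
from h import *
st=env.state();print(st['clock'],st['eef_pos'],st['eef_rot'],st['wrist_force'],st['wrist_torque'],st['width'])
im,d,ci=snap('side');P=cloud(ci,d);np.savez('s2.npz',im=im,d=d,**ci)
save('s2',cv2.resize(im[130:270,230:400],None,fx=4,fy=4,interpolation=cv2.INTER_CUBIC))
E
```

```text
4.525 [0.51630691 0.036159   0.1448843 ] [[-9.52250605e-01 -3.05314200e-01  1.42251295e-03]
 [-3.05314837e-01  9.52251431e-01 -2.48933747e-04]
 [-1.27858699e-03 -6.71361621e-04 -9.99998957e-01]] [ 0.83480729 -0.54797652  5.46807534] [-0.02817101  0.07176726  0.04171499] 0.015493670210288683
```

View pics/s2.png

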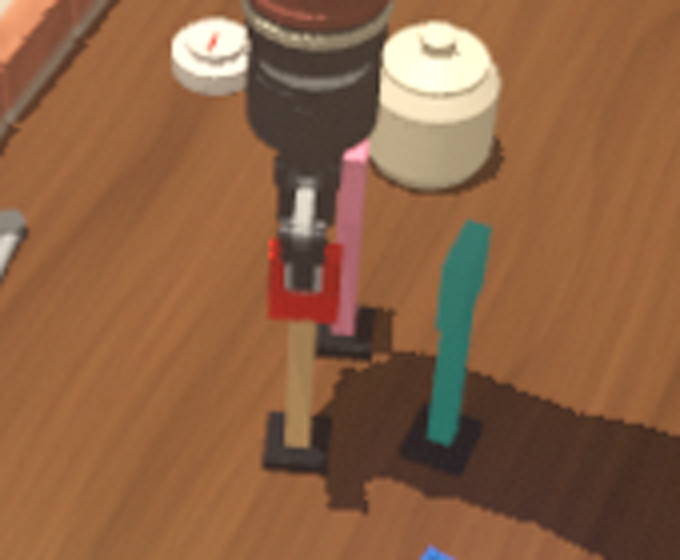

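The side crop shows the red head gripped at (305,275), with the foot still flat on the ledge at (297,440). The tool already presses with 5.5 N. I add a little more and read the force.

Call:
send_rows:
  series:
    - [[0,0,0.05,0,0,0,10],[0,0,0.1,0,0,0,10],[0,0,0.1,0,0,0,10]]
  grip_force: 22

```text
clock: 4.95
eef_pos: [0.5168, 0.0361, 0.1448]
eef_rot: [[-0.952, -0.305, 0.003], [-0.305, 0.952, -0.0], [-0.003, -0.001, -1.0]]
wrist_force: [-1.7, -0.0, 14.9]
width: 0.0153
```

Call:
send_rows:
  series:
    - [[-0.28,0,-0.06,0,0,0,10],[-0.57,0,-0.1,0,0,0,10],[-0.86,0,-0.13,0,0,0,10],[-1.14,0,-0.15,0,0,0,10],[-1.43,0,-0.165,0,0,0,10],[-1.72,0,-0.18,0,0,0,10]]
  grip_force: 22

```text
clock: 5.7
eef_pos: [0.5321, 0.0413, 0.1455]
eef_rot: [[-0.952, -0.305, 0.0], [-0.305, 0.952, -0.001], [-0.0, -0.001, -1.0]]
wrist_force: [-1.3, -1.0, 5.2]
width: 0.0155
```

```bash
cat > tilt.py <<'E'
from h import *
st=env.state()
print(st['clock'],st['eef_pos'].round(4),st['wrist_force'].round(1),st['wrist_torque'].round(2))
im,d,ci=snap('side');P=cloud(ci,d)
hsv=cv2.cvtColor(im,cv2.COLOR_RGB2HSV);H,S,V=[hsv[:,:,i].astype(int) for i in range(3)]
e=np.array([.952,.305]);o=np.array([.5163,.0362])
def rep(m,n):
    X=P[...,:2]-o;m=m&(np.abs(X@[-e[1],e[0]])<.035)&((X@e)>-.04)&((X@e)<.28)&(P[...,2]>.002)
    m=cv2.morphologyEx(m.astype(np.uint8),cv2.MORPH_OPEN,np.ones((2,2)))>0
    p=P[m];q=np.c_[(p[:,:2]-o)@e,(p[:,:2]-o)@[-e[1],e[0]],p[:,2]]*1000
    if len(q)<8: print(n,len(q));return None
    print(n,len(q),'u,v,z lo',np.percentile(q,3,0).round(0),'med',np.median(q,0).round(0),'hi',np.percentile(q,97,0).round(0));return q
rep(((H<8)|(H>172))&(S>150)&(V>90),'red')
w=rep((H>8)&(H<24)&(S>60)&(V>110)&(P[...,2]>.018),'wood')
if w is not None:
    f=cv2.fitLine(w[:,[0,2]].astype(np.float32),cv2.DIST_HUBER,0,.01,.01).ravel();print('tilt from vertical',90-np.degrees(np.arctan2(f[1],f[0]))%180)
rep((V<60)&(P[...,2]<.06),'foot')
import sys
if len(sys.argv)>1: save(sys.argv[1],cv2.resize(im[130:270,200:400],None,fx=4,fy=4,interpolation=cv2.INTER_CUBIC))
E
python3 tilt.py
```

```text
5.7 [0.5321 0.0413 0.1455] [-1.3 -1.   5.2] [-0.33  0.46 -0.01]
red 225 u,v,z lo [  -8. -171.   -1.] med [  3.   7. 153.] hi [ 33.  13. 194.]
wood 278 u,v,z lo [nan nan nan] med [nan nan nan] hi [nan nan nan]
tilt from vertical 90.0
foot 79 u,v,z lo [-23. -18.  -2.] med [-16.  11.  13.] hi [14. 23. 18.]
```

```bash
sed -i 's/    m=cv2.morphologyEx(m.astype(np.uint8),cv2.MORPH_OPEN,np.ones((2,2)))>0/    m=m\&(cv2.morphologyEx(m.astype(np.uint8),cv2.MORPH_OPEN,np.ones((3,3)))>0)/' tilt.py
python3 tilt.py s3
```

```text
5.75 [0.5325 0.0414 0.1455] [-1.1 -0.1  6.5] [-0.25  0.54 -0.03]
red 208 u,v,z lo [ -7.  -4. 137.] med [  5.   8. 157.] hi [ 36.  10. 193.]
wood 242 u,v,z lo [-11.  -3.  23.] med [ 7.  8. 88.] hi [ 49.  31. 384.]
tilt from vertical 6.073929
foot 66 u,v,z lo [-20. -14.   9.] med [-13.  10.  14.] hi [-2. 24. 18.]
```

View pics/s3.png

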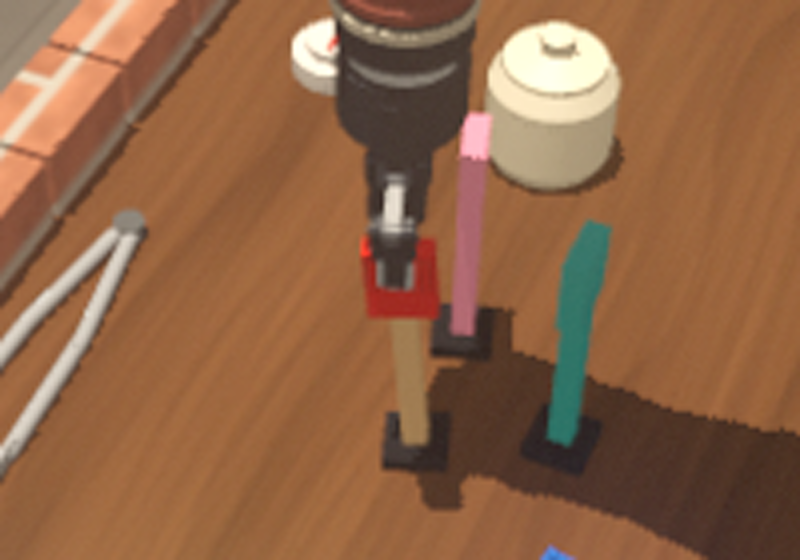

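The side crop shows the foot still at (415,440), unmoved, and the brush tipped about 6° with its trailing edge lifted. I carry on with slightly more press.

Call:
send_rows:
  series:
    - [[-0.29,0,0.03,0,0,0,10],[-0.57,0,0.03,0,0,0,10],[-1.15,0,0.04,0,0,0,10],[-1.57,0,0.065,0,0,0,10],[-2.01,0,0.1,0,0,0,10],[-2.43,0,0.14,0,0,0,10],[-2.86,0,0.195,0,0,0,10]]
  grip_force: 22

```text
clock: 6.68
eef_pos: [0.5596, 0.0502, 0.1434]
eef_rot: [[-0.952, -0.305, 0.0], [-0.305, 0.952, -0.0], [-0.0, -0.0, -1.0]]
wrist_force: [-0.4, -1.2, 4.2]
width: 0.0156
```

```bash
python3 tilt.py
```

```text
6.675 [0.5596 0.0502 0.1434] [-0.4 -1.2  4.2] [-0.29  0.45  0.06]
red 216 u,v,z lo [ 15.  -5. 135.] med [ 30.   7. 156.] hi [ 55.  10. 194.]
wood 249 u,v,z lo [ 1. -5. 24.] med [19.  7. 84.] hi [ 35.  28. 377.]
tilt from vertical 8.8966675
foot 139 u,v,z lo [-19. -19.   7.] med [-6. 12. 17.] hi [20. 23. 23.]
```

```bash
sed -i "s/(P\[...,2\]>.018),'wood'/(P[...,2]>.03)\&(P[...,2]<.13),'wood'/" tilt.py; python3 tilt.py
```

```text
6.725 [0.5601 0.0503 0.1433] [ 0.1 -0.   5. ] [-0.26  0.36  0.01]
red 206 u,v,z lo [ 16.  -4. 136.] med [ 31.   8. 156.] hi [ 56.  11. 194.]
wood 203 u,v,z lo [ 3. -6. 36.] med [19.  7. 80.] hi [ 35.  10. 125.]
tilt from vertical 16.191902
foot 136 u,v,z lo [-19. -18.   8.] med [-7. 12. 17.] hi [20. 23. 23.]
```

Call:
send_rows:
  series:
    - [[-0.28,0,0.08,0,0,0,10],[-0.57,0,0.14,0,0,0,10],[-1.13,0,0.26,0,0,0,10],[-1.69,0,0.39,0,0,0,10],[-2.1,0,0.51,0,0,0,10],[-2.52,0,0.63,0,0,0,10],[-2.93,0,0.77,0,0,0,10],[-3.33,0,0.91,0,0,0,10]]
  grip_force: 22

```text
clock: 7.78
eef_pos: [0.5921, 0.0605, 0.1347]
eef_rot: [[-0.952, -0.305, 0.002], [-0.305, 0.952, 0.0], [-0.002, -0.001, -1.0]]
wrist_force: [1.1, 0.6, 7.0]
width: 0.0151
```

```bash
python3 tilt.py
```

```text
7.775 [0.5921 0.0605 0.1347] [1.1 0.6 7. ] [-0.23  0.1   0.01]
red 224 u,v,z lo [ 41.  -6. 130.] med [ 60.   7. 154.] hi [ 81.  11. 188.]
wood 251 u,v,z lo [ 8. -6. 35.] med [32.  7. 81.] hi [ 56.  11. 125.]
tilt from vertical 25.560516
foot 130 u,v,z lo [-16. -19.  11.] med [-5. 11. 22.] hi [23. 23. 29.]
```

Call:
send_rows:
  series:
    - [[-0.4,0,0.17,0,0,0,10],[-0.8,0,0.34,0,0,0,10],[-1.19,0,0.52,0,0,0,10],[-1.58,0,0.7,0,0,0,10],[-1.96,0,0.9,0,0,0,10],[-2.34,0,1.1,0,0,0,10],[-2.71,0,1.31,0,0,0,10],[-3.08,0,1.54,0,0,0,10]]
  grip_force: 22

```text
clock: 8.82
eef_pos: [0.6223, 0.0701, 0.1198]
eef_rot: [[-0.952, -0.306, 0.004], [-0.306, 0.952, 0.0], [-0.004, -0.001, -1.0]]
wrist_force: [2.4, 0.5, 9.0]
width: 0.0152
```

```bash
python3 tilt.py s4
```

```text
8.825 [0.6223 0.0701 0.1198] [2.4 0.5 9. ] [-0.   -0.32  0.03]
red 209 u,v,z lo [ 68.  -6. 122.] med [ 89.   7. 149.] hi [104.  10. 179.]
wood 303 u,v,z lo [12. -7. 32.] med [47.  7. 78.] hi [ 79.  10. 120.]
tilt from vertical 36.57851
foot 137 u,v,z lo [-12. -18.  12.] med [-1. 13. 27.] hi [25. 23. 34.]
```

View pics/s4.png

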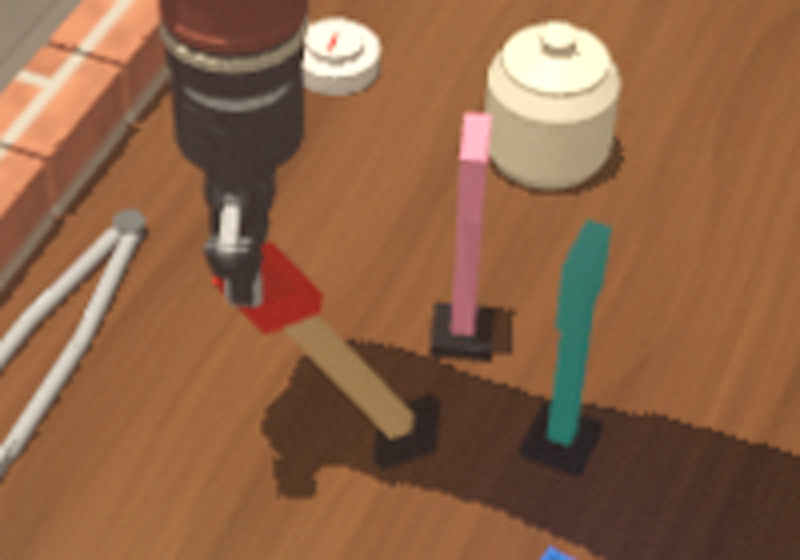

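The side crop shows the foot's leading edge unmoved at about (383,465). The finger at (240,280) looks nearer the head's tip side than its middle, so I check where the pinch sits on the head.

```bash
cat > face.py <<'E'
from h import *
import sys
o=np.array([.5163,.0362]);e=np.array([.952,.305]);n=np.array([-.305,.952])
def onface(ci,uv,v=.008):
    O,d=ray(ci,uv);k=(v-(O[:2]-o)@n)/(d[:,:2]@n);X=O+d*k[:,None]
    return np.c_[(X[:,:2]-o)@e,X[:,2]]*1000
if __name__=='__main__':
    ci=env.camera_info('side')
    uv=np.array(eval(sys.argv[1]),float)/4+[200,130]
    print(onface(ci,uv).round(1).tolist())
E
python3 face.py '[(265,245),(320,300),(275,330),(220,285),(300,325),(410,425),(240,280),(383,465)]'
```

```text
[[96.2, 190.8], [63.0, 146.3], [92.0, 115.5], [125.5, 152.7], [75.9, 122.0], [3.7, 33.0], [112.8, 158.6], [21.0, -11.5]]
```

```bash
cat > edge.py <<'E'
from face import *
st=env.state();im,d,ci=snap('side')
hsv=cv2.cvtColor(im,cv2.COLOR_RGB2HSV);H,S,V=[hsv[:,:,i].astype(int) for i in range(3)]
P=cloud(ci,d);X=P[...,:2]-o
near=(np.abs(X@n)<.03)&((X@e)>-.04)&((X@e)<.3)
g=((st['eef_pos'][:2]-o)@e*1000, (st['eef_pos'][2]+.0187)*1000)
print(st['clock'],'F',st['wrist_force'].round(1),'grasp u,z',np.round(g,1))
def lead(m,step):
    m=m&near;v,u=np.nonzero(m);q=onface(ci,np.c_[u,v])
    b=np.unique(np.stack([onface(ci,[(r,c)])[0] for r,c in [(u[v==k].min()-.5,k) for k in np.unique(v)]]),axis=0)
    return q,b
q,b=lead((H>8)&(H<24)&(S>60)&(V>110)&(P[...,2]>.02)&(P[...,2]<.16),1)
lo,hi=np.percentile(b[:,1],[15,85]);b=b[(b[:,1]>lo)&(b[:,1]<hi)]
f=cv2.fitLine(b.astype(np.float32),cv2.DIST_HUBER,0,.01,.01).ravel();f*=np.sign(f[1])
phi=np.arctan2(f[0],f[1]);ax=np.array([np.sin(phi),np.cos(phi)]);xx=np.array([np.cos(phi),-np.sin(phi)])
r,_=lead(((H<8)|(H>172))&(S>150)&(V>90)&(P[...,2]>.01),1)
edge=f[2:4]@xx
s0=np.percentile(r@ax,1.5)-135; x0=edge-8
print('tilt',np.degrees(phi).round(1),'pinch: x',round(g@xx-x0,1),'s',round(g@ax-s0,1),'| foot origin u,z',(ax*s0+xx*x0).round(1),'lead edge',(ax*s0+xx*(x0+22)).round(1))
E
python3 edge.py
```

```text
8.875 F [3.8 0.8 8.9] grasp u,z [111.6 138.2]
tilt 35.7 pinch: x 13.5 s 163.2 | foot origin u,z [ 5.3 13.6] lead edge [23.2  0.8]
```

Call:
send_rows:
  series:
    - [[-0.03,0,-0.05,0,0,0,10],[-0.3,0,0.13,0,0,0,10],[-0.57,0,0.32,0,0,0,10],[-0.8,0,0.48,0,0,0,10],[-1.04,0,0.66,0,0,0,10]]
  grip_force: 22

```text
clock: 9.55
eef_pos: [0.6322, 0.0733, 0.1132]
eef_rot: [[-0.952, -0.305, 0.004], [-0.305, 0.952, 0.0], [-0.004, -0.001, -1.0]]
wrist_force: [3.0, 1.2, 8.9]
width: 0.0156
```

```bash
python3 edge.py
```

```text
9.55 F [3.  1.2 8.9] grasp u,z [121.7 131.9]
tilt 40.2 pinch: x 14.2 s 164.2 | foot origin u,z [ 4.8 15.6] lead edge [21.6  1.4]
```

Call:
send_rows:
  series:
    - [[-0.35,0,0.23,0,0,0,10],[-0.69,0,0.5,0,0,0,10],[-1.01,0,0.78,0,0,0,10],[-1.33,0,1.07,0,0,0,10],[-1.63,0,1.37,0,0,0,10],[-1.94,0,1.67,0,0,0,10],[-2.22,0,1.98,0,0,0,10],[-2.51,0,2.3,0,0,0,10]]
  grip_force: 22

```text
clock: 10.6
eef_pos: [0.6557, 0.0809, 0.0897]
eef_rot: [[-0.952, -0.306, 0.003], [-0.306, 0.952, 0.0], [-0.003, -0.001, -1.0]]
wrist_force: [3.7, 0.6, 5.5]
width: 0.0152
```

```bash
python3 edge.py
```

```text
10.6 F [3.7 0.6 5.5] grasp u,z [146.4 108.4]
tilt 52.6 pinch: x 16.0 s 167.4 | foot origin u,z [ 3.7 19.3] lead edge [17.1  1.8]
```

Call:
send_rows:
  series:
    - [[-0.3,0,0.29,0,0,0,10],[-0.65,0,0.74,0,0,0,10],[-0.98,0,1.21,0,0,0,10],[-1.3,0,1.69,0,0,0,10],[-1.6,0,2.19,0,0,0,10],[-1.88,0,2.69,0,0,0,10]]
  grip_force: 22

```text
clock: 11.4
eef_pos: [0.6721, 0.0865, 0.0615]
eef_rot: [[-0.952, -0.305, -0.0], [-0.305, 0.952, -0.0], [0.0, 0.0, -1.0]]
wrist_force: [2.3, 1.3, 3.4]
width: 0.0153
```

```bash
python3 edge.py; python3 tilt.py s5
```

```text
11.4 F [2.3 1.3 3.4] grasp u,z [163.6  80.2]
tilt 69.5 pinch: x 9.5 s 173.8 | foot origin u,z [-2.5 28.2] lead edge [5.3 7.6]
11.45 [0.672  0.0865 0.0608] [1.7 0.3 3. ] [-0.01  0.01  0.03]
red 230 u,v,z lo [115.  -7.  71.] med [136.   7. 102.] hi [152.  11. 121.]
wood 346 u,v,z lo [16. -8. 34.] med [69.  6. 58.] hi [115.  11.  86.]
tilt from vertical 62.611244
foot 113 u,v,z lo [ -7. -17.  11.] med [ 2. 13. 38.] hi [17. 24. 46.]
```

View pics/s5.png

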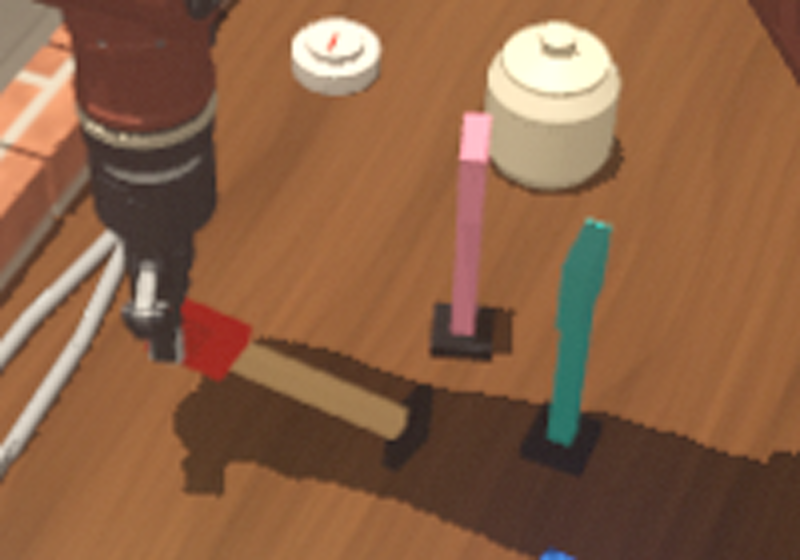

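The side crop shows the foot's leading corner at (388,467), within about 1 px of its start, and a tilt of about 63°. The pinch radius is 163.6 mm, as it should be. I continue down the arc.

Call:
send_rows:
  series:
    - [[-0.24,0,0.41,0,0,0,10],[-0.48,0,0.86,0,0,0,10],[-0.71,0,1.37,0,0,0,10],[-0.94,0,1.9,0,0,0,10],[-1.14,0,2.42,0,0,0,10],[-1.33,0,2.95,0,0,0,10],[-1.49,0,3.5,0,0,0,10],[-1.65,0,4.05,0,0,0,10],[-1.65,0,4.05,0,0,0,10]]
  grip_force: 22

```text
clock: 12.62
eef_pos: [0.6872, 0.0914, 0.0208]
eef_rot: [[-0.952, -0.305, -0.001], [-0.305, 0.952, -0.0], [0.001, 0.0, -1.0]]
wrist_force: [0.4, -0.1, 0.8]
width: 0.0155
```

```bash
python3 tilt.py
```

```text
12.625 [0.6872 0.0914 0.0208] [ 0.4 -0.1  0.8] [-0.07  0.07 -0.  ]
red 218 u,v,z lo [132.  -7.  37.] med [151.   8.  70.] hi [168.  11.  84.]
wood 334 u,v,z lo [21. -7. 32.] med [81.  5. 45.] hi [130.  11.  59.]
tilt from vertical 77.27691
foot 90 u,v,z lo [ -2. -14.  11.] med [ 6. 18. 41.] hi [14. 25. 46.]
```

Call:
send_rows:
  series:
    - [[-0.07,0,0.35,0,0,0,10],[-0.13,0,0.7,0,0,0,10],[-0.19,0,1.0,0,0,0,10],[-0.23,0,1.28,0,0,0,10],[-0.23,0,1.28,0,0,0,10]]
  grip_force: 22

```text
clock: 13.3
eef_pos: [0.6898, 0.0922, 0.0084]
eef_rot: [[-0.952, -0.305, -0.0], [-0.305, 0.952, -0.0], [0.0, 0.0, -1.0]]
wrist_force: [1.1, -0.3, 1.0]
width: 0.0155
```

```bash
python3 tilt.py
```

```text
13.3 [0.6898 0.0922 0.0084] [ 1.1 -0.3  1. ] [-0.07  0.06  0.03]
red 205 u,v,z lo [135.  -6.  27.] med [152.   7.  59.] hi [170.  11.  73.]
wood 296 u,v,z lo [27. -8. 32.] med [85.  5. 41.] hi [129.  11.  52.]
tilt from vertical 80.927414
foot 85 u,v,z lo [ -0. -19.  11.] med [ 6. 17. 42.] hi [14. 24. 46.]
```

Call:
send_rows:
  series:
    - [[0,0,0,0,0,0,8],[0,0,0,0,0,0,8],[0,0,0,0,0,0,8],[0,0,-0.5,0,0,0,8],[0,0,-1.5,0,0,0,8],[0,0,-3,0,0,0,8],[0,0,-5,0,0,0,8],[0,0,-7,0,0,0,8],[0,0,-9,0,0,0,8],[0,0,-9,0,0,0,8]]
  grip_force: 80

```text
clock: 14.6
eef_pos: [0.6915, 0.0923, 0.1014]
eef_rot: [[-0.952, -0.305, 0.004], [-0.305, 0.952, 0.0], [-0.004, -0.001, -1.0]]
wrist_force: [-0.5, 0.7, -1.7]
width: 0.0149
```

```bash
python3 tilt.py s6
```

```text
14.6 [0.6915 0.0923 0.1014] [-0.5  0.7 -1.7] [ 0.04 -0.14  0.03]
red 242 u,v,z lo [136.  -6. 119.] med [154.   7. 151.] hi [171.  11. 166.]
wood 181 u,v,z lo [ 17.  -7. 111.] med [ 41.   7. 123.] hi [ 90.  10. 129.]
tilt from vertical 89.11915
foot 0
```

View pics/s6.png

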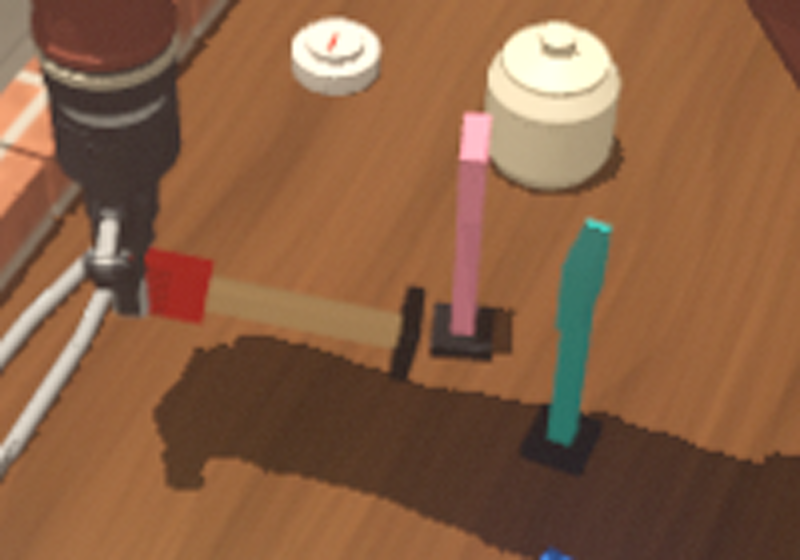

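The side crop shows the brush held nearly flat at (280,300), clear of the ledge and not drooping. I raise it a little, turn it and carry it over the rest.

Call:
send_rows:
  series:
    - [[0,0,-1.5,0,0,0,8],[0.4,1.8,-3,0,0,3,8],[1,4.5,-3,0,0,7,8],[1.7,7.5,-3,0,0,11,8],[2.4,10.5,-3,0,0,15,8],[3.1,13.5,-3,0,0,19,8],[3.8,16.5,-3,0,0,22,8],[4.5,19.5,-3,0,0,25,8],[5,21.8,-3,0,0,27,8],[5.3,22.8,-3,0,0,28.3,8],[5.3,22.8,-3,0,0,28.3,8],[5.3,22.8,-3,0,0,28.3,8],[5.3,22.8,-3,0,0,28.3,8]]

```text
clock: 16.27
eef_pos: [0.5702, 0.2925, 0.1288]
eef_rot: [[-0.983, 0.183, 0.0], [0.183, 0.983, -0.0], [-0.0, -0.0, -1.0]]
wrist_force: [0.7, 0.1, -0.8]
width: 0.0149
```

```bash
cat > fit.py <<'E'
from h import *
import sys
st=env.state();print(st['clock'],st['eef_pos'].round(4),st['wrist_force'].round(1),'toolx heading',np.degrees(np.arctan2(st['eef_rot'][1,0],st['eef_rot'][0,0])).round(2))
th=np.radians(-10.5);ex=np.array([np.cos(th),np.sin(th)]);ey=np.array([-ex[1],ex[0]]);o=np.array([.505,.3062])
print('tcp in rest',((st['eef_pos'][:2]-o)@np.c_[ex,ey]*1000).round(1))
for n in('top','side'):
    im,d,ci=snap(n);P=cloud(ci,d);hsv=cv2.cvtColor(im,cv2.COLOR_RGB2HSV);H,S,V=[hsv[:,:,i].astype(int) for i in range(3)]
    X=np.dstack([(P[...,:2]-o)@ex,(P[...,:2]-o)@ey,P[...,2]])*1000
    near=(np.abs(X[...,1])<45)&(X[...,0]>-130)&(X[...,0]<110)&(X[...,2]>16)&(X[...,2]<250)
    for nm,m in(('red',((H<8)|(H>172))&(S>150)&(V>60)),('wood',(H>8)&(H<24)&(S>75)&(V>90)),('black',(V<60)&(X[...,0]<-60))):
        m=m&near;m=m&(cv2.morphologyEx(m.astype(np.uint8),cv2.MORPH_OPEN,np.ones((2,2)))>0)
        q=X[m]
        if len(q)<6: print(n,nm,len(q));continue
        print(n,nm,len(q),'lo',np.percentile(q,3,0).round(0),'med',np.median(q,0).round(1),'hi',np.percentile(q,97,0).round(0),end=' ')
        if nm=='wood':
            for a in(1,2):
                f=cv2.fitLine(q[:,[0,a]].astype(np.float32),cv2.DIST_HUBER,0,.01,.01).ravel();print('slope',['','yaw','pitch'][a],np.degrees(np.arctan(f[1]/f[0])).round(1),'at0',(f[3]-f[2]*f[1]/f[0]).round(1),end=' ')
        print()
    if len(sys.argv)>1: np.savez('last_'+n+'.npz',im=im);
    if len(sys.argv)>1 and n==sys.argv[1]: a=im[170:290,130:290] if n=='top' else im[220:370,180:360]; save(sys.argv[2],cv2.resize(a,None,fx=4,fy=4,interpolation=cv2.INTER_CUBIC))
E
python3 fit.py side s7
```

```text
16.275 [0.5702 0.2925 0.1288] [ 0.7  0.1 -0.8] toolx heading 169.45
tcp in rest [66.7 -1.6]
top red 0
top wood 0
top black 0
side red 268 lo [ 17.  -9. 153.] med [ 35.3   5.2 186.2] hi [ 57.   8. 194.] 
side wood 595 lo [-100.  -16.   23.] med [-43.8   3.3 157. ] hi [ 12.   8. 171.] slope yaw -0.4 at0 2.8 slope pitch 10.1 at0 167.2 
side black 0
```

View pics/s7.png

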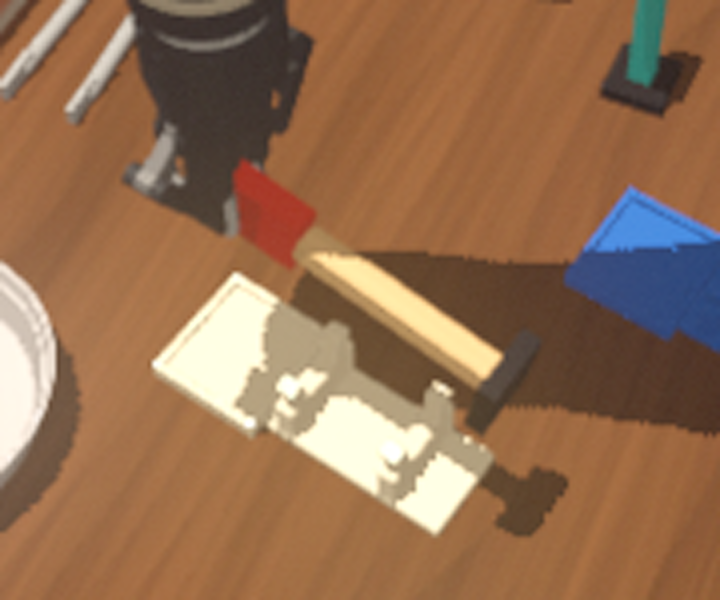

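The side crop shows the brush held level-ish above the cream rest, with its foot at (505,380) and head at (275,210) beyond the dish end. The finger covers the tip half of the head, so I measure where the foot really is along the rest before lowering.

```bash
cat > foot.py <<'E'
from h import *
th=np.radians(-10.5);ex=np.array([np.cos(th),np.sin(th)]);ey=np.array([-ex[1],ex[0]]);o=np.array([.505,.3062])
im,d,ci=snap('side');P=cloud(ci,d);X=np.dstack([(P[...,:2]-o)@ex,(P[...,:2]-o)@ey,P[...,2]])*1000
hsv=cv2.cvtColor(im,cv2.COLOR_RGB2HSV);H,S,V=[hsv[:,:,i].astype(int) for i in range(3)]
R=((H<8)|(H>172))&(S>150)&(V>60);W=(H>8)&(H<24)&(S>75)&(V>90)
base=(np.abs(X[...,1])<30)&(X[...,2]>26)&(X[...,2]<230)
for n,m in(('red',R),('wood',W&(X[...,0]<40)),('foot',(V<75)&(X[...,0]<-50)&(X[...,0]>-140))):
    q=X[m&base]
    if len(q)<5: print(n,len(q));continue
    print(n,len(q),'pct1',np.percentile(q,1,0).round(1),'med',np.median(q,0).round(1),'pct99',np.percentile(q,99,0).round(1))
q=X[W&base&(X[...,0]<40)];q=q[q[:,2]>60] if np.median(q[:,2])>80 else q
f=cv2.fitLine(q[:,[0,2]].astype(np.float32),cv2.DIST_HUBER,0,.01,.01).ravel();print('pitch',np.degrees(np.arctan(f[1]/f[0])))
g=cv2.fitLine(q[:,[0,1]].astype(np.float32),cv2.DIST_HUBER,0,.01,.01).ravel();print('yaw',np.degrees(np.arctan(g[1]/g[0])))
s=env.state();print('tcp',((s['eef_pos'][:2]-o)@np.c_[ex,ey]*1000).round(1),s['eef_pos'][2].round(4),s['wrist_force'].round(1),s['wrist_torque'].round(2))
E
python3 foot.py
```

```text
red 302 pct1 [ 15.5 -10.5 148.3] med [ 36.9   5.4 185.8] pct99 [ 62.1   8.5 194.9]
wood 703 pct1 [-107.3  -25.1   27.9] med [-43.6   2.4 156.4] pct99 [ 21.1  22.5 172.1]
foot 15 pct1 [-117.8  -18.3  130.7] med [-115.7   -8.9  150.3] pct99 [-111.8   13.9  163. ]
pitch 10.191739
yaw -0.13029149
tcp [66.5 -1.4] 0.1287 [ 0.2 -0.9 -1.4] [-0.03 -0.19  0.04]
```

```bash
python3 - <<'E'
from h import *
th=np.radians(-10.5);ex=np.array([np.cos(th),np.sin(th)]);ey=np.array([-ex[1],ex[0]]);o=np.array([.505,.3062])
for n in('w1','top0','side0'):
    t=np.load(n+'.npz');P=cloud(t,t['d']);X=np.dstack([(P[...,:2]-o)@ex,(P[...,:2]-o)@ey,P[...,2]])*1000
    h=cv2.cvtColor(t['im'],cv2.COLOR_RGB2HSV);c=(h[...,1]<110)&(h[...,2]>100)
    r=c&(np.abs(X[...,1])<55)&(X[...,0]>-110)&(X[...,0]<125)
    led=(~c)&(np.abs(X[...,1])<100)&(np.abs(X[...,1])>60)&(X[...,0]>0)&(X[...,0]<100);print(n,'ledge z',np.median(X[led][:,2]).round(1),end=' ')
    f=r&(X[...,0]>50)&(X[...,0]<95)&(np.abs(X[...,1])<25);print('dish floor z',np.percentile(X[f][:,2],[10,50,90]).round(1),f.sum())
    p=X[r&(X[...,2]>3)&(X[...,2]<17)]
    for a,b in((40,105),(-85,-65),(-45,5)):
        q=p[(p[:,0]>a)&(p[:,0]<b)]
        # centre y per x-slice
        ys=[(q[(q[:,0]>=s)&(q[:,0]<s+5)][:,1]) for s in range(a,b,5)]
        ys=[(y.min(),y.max()) for y in ys if len(y)>10]
        if ys: print('  x',a,b,'y lo/hi med',np.median(ys,0).round(1),'mid',np.mean(np.median(ys,0)).round(1))
    e=X[r&(X[...,2]>46)&(X[...,2]<62)]
    for s in(e[e[:,0]<-20],e[e[:,0]>-20]):
        if len(s)>4: print('  ears x',np.median(s[:,0]).round(1),'y',s[:,1].min().round(1),s[:,1].max().round(1))
    print('  x ends',np.percentile(p[:,0],[.5,99.5]).round(1))
E
```

```text
w1 ledge z 1.4 dish floor z [ 8.3  9.3 10.3] 796
  x 40 105 y lo/hi med [-39.8  40.8] mid 0.5
  x -85 -65 y lo/hi med [-28.5  31.2] mid 1.3
  x -45 5 y lo/hi med [-28.8  30.8] mid 1.0
  ears x -56.0 y -28.2 30.7
  ears x 15.5 y -28.4 29.3
  x ends [-89.9 107.1]
top0 ledge z 0.5 dish floor z [ 4.3  8.6 12.6] 246
  x 40 105 y lo/hi med [-41.   37.8] mid -1.6
  x -85 -65 y lo/hi med [-28.8  28.5] mid -0.2
  x -45 5 y lo/hi med [-30.3  27.2] mid -1.6
  ears x -55.2 y -27.7 27.2
  ears x 16.7 y -29.4 26.5
  x ends [-88.9 108.4]
side0 ledge z -0.1 dish floor z [4.9 7.3 9.7] 333
  x 40 105 y lo/hi med [-38.3  40.8] mid 1.3
  x -85 -65 y lo/hi med [-27.9  31. ] mid 1.5
  x -45 5 y lo/hi med [-27.8  30.5] mid 1.3
  ears x -55.6 y -25.2 28.1
  ears x 15.8 y -26.6 29.4
  x ends [-88.8 108.6]
```

Call:
send_rows:
  series:
    - [[0,0,-1,0,3,0,8],[0.0,0,-1.5,0,6,0,8],[0,0,-1.5,0,9.5,0,8],[0,0,-1.5,0,9.5,0,8],[0,0,-1.5,0,9.5,0,8]]

```text
clock: 17.05
eef_pos: [0.5698, 0.293, 0.1435]
eef_rot: [[-0.97, 0.183, -0.162], [0.18, 0.983, 0.03], [0.164, -0.0, -0.986]]
wrist_force: [0.1, 0.4, -1.8]
width: 0.0154
```

```bash
python3 foot.py
```

```text
red 327 pct1 [ 24.4  -9.5 165.1] med [ 44.6   5.9 205.7] pct99 [ 75.6   8.9 211.8]
wood 633 pct1 [-104.9  -24.9   27.5] med [-41.9   4.1 191.4] pct99 [ 25.3  21.6 206.3]
foot 66 pct1 [-110.6  -21.6  168. ] med [-109.8   -7.7  190. ] pct99 [-108.5   11.7  206.3]
pitch 0.45959103
yaw -0.16553907
tcp [65.9 -1.1] 0.1437 [-0.1  0.  -2. ] [-0.11 -0.41 -0.  ]
```

Call:
send_rows:
  series:
    - [[-0.7,0.1,0,0,-1,0,8],[-1.48,0.18,-0.25,0,-2.5,0,8],[-1.8,0.18,1.7,0,-4,0,8],[-2.1,0.18,3.5,0,-5.3,0,8],[-2.4,0.18,5.5,0,-5.3,0,8],[-2.68,0.18,7.05,0,-5.3,0,8],[-2.68,0.18,7.05,0,-5.3,0,8],[-2.68,0.18,7.05,0,-5.3,0,8]]

```text
clock: 18.1
eef_pos: [0.5853, 0.2923, 0.0705]
eef_rot: [[-0.981, 0.183, -0.071], [0.182, 0.983, 0.014], [0.072, 0.0, -0.997]]
wrist_force: [-0.7, 0.4, -1.3]
width: 0.0147
```

```bash
python3 foot.py; python3 fit.py side s8
```

```text
red 268 pct1 [34.8 -8.8 94.8] med [ 55.5   6.6 130.3] pct99 [ 82.9  10.8 137.8]
wood 512 pct1 [-93.9 -16.5  26.8] med [-32.1   6.9 106.7] pct99 [ 35.5  23.2 119.1]
foot 8 pct1 [-99.7 -12.6  88.9] med [-98.2  -9.3 102.2] pct99 [-96.   -2.6 111.8]
pitch 5.37197
yaw 0.65172285
tcp [81.6  1. ] 0.0707 [ 0.2  0.6 -1.5] [ 0.   -0.25  0.02]
18.15 [0.5854 0.2923 0.0707] [ 0.2  0.6 -1.5] toolx heading 169.48
tcp in rest [81.6  1. ]
top red 0
top wood 0
top black 0
side red 244 lo [35. -5. 97.] med [ 54.3   7.4 130.8] hi [ 78.  11. 136.] 
side wood 428 lo [-87. -13.  20.] med [-33.4   7.6 107.1] hi [ 30.  14. 117.] slope yaw -0.0 at0 7.6 slope pitch 5.3 at0 110.9 
side black 0
```

View pics/s8.png

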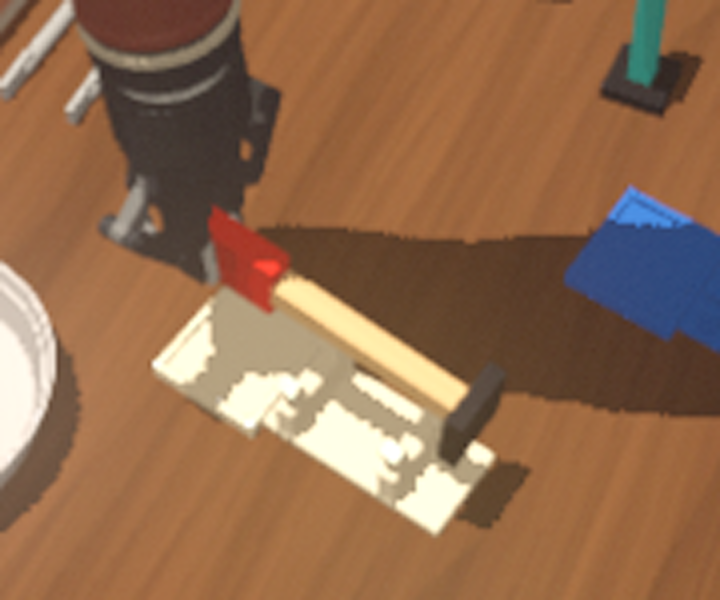

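The side crop shows the handle lined up over both saddles, with the foot at (470,415) and the head at (250,260) over the dish. I lower it now, with a force check near contact.

Call:
send_rows:
  series:
    - [[-0.25,0,1.5,0,0,0,8],[-0.4,0,3,0,0,0,8],[-0.55,0,4.2,0,0,0,8],[-0.6,0,5,0,0,0,8],[-0.65,0,5.5,0,0,0,8],[-0.65,0,5.5,0,0,0,8]]

```text
clock: 19.0
eef_pos: [0.587, 0.2917, 0.0142]
eef_rot: [[-0.981, 0.183, -0.072], [0.182, 0.983, 0.013], [0.074, -0.0, -0.997]]
wrist_force: [0.8, -0.0, -0.2]
width: 0.0153
```

```bash
python3 foot.py
```

```text
red 241 pct1 [36.9 -7.3 37. ] med [56.7  6.5 74.5] pct99 [85.7 11.3 81.7]
wood 359 pct1 [-87.7 -24.3  27. ] med [-21.3   7.6  51.5] pct99 [37.8 22.4 63.9]
foot 29 pct1 [-96.1 -17.   26.2] med [-94.5  -0.9  38.6] pct99 [-93.1  20.8  51.1]
pitch 4.4537873
yaw 0.18004948
tcp [83.5  0.8] 0.0146 [-0.6  0.1 -0.8] [-0.06 -0.21 -0.01]
```

Call:
send_rows:
  series:
    - [[0,0,0.1,0,0,0,8],[-0.01,0,0.2,0,0,0,8],[-0.02,0,0.3,0,0,0,8],[-0.02,0,0.3,0,0,0,8]]

```text
clock: 19.55
eef_pos: [0.5875, 0.2918, 0.0119]
eef_rot: [[-0.981, 0.183, -0.071], [0.182, 0.983, 0.014], [0.073, 0.001, -0.997]]
wrist_force: [1.4, -0.0, 3.8]
width: 0.0149
```

Call:
send_rows:
  series:
    - [[0,0,0.1,0,0,0,8],[-0.01,0,0.2,0,0,0,8],[-0.01,0,0.2,0,0,0,8]]

```text
clock: 19.92
eef_pos: [0.5878, 0.2918, 0.0099]
eef_rot: [[-0.981, 0.183, -0.071], [0.182, 0.983, 0.014], [0.072, 0.001, -0.997]]
wrist_force: [3.3, -0.8, 5.1]
width: 0.0152
```

Call:
send_rows:
  series:
    - [[0,0,0,0,0,0,10],[0,0,0.05,0,0,0,15],[0,0,0.1,0,0,0,15],[0,0,0.1,0,0,0,17],[0,0,0.1,0,0,0,17.5]]
  grip_force: 20

```text
clock: 20.55
eef_pos: [0.5873, 0.2918, 0.0086]
eef_rot: [[-0.981, 0.183, -0.072], [0.182, 0.983, 0.014], [0.073, 0.0, -0.997]]
wrist_force: [2.6, -0.6, 3.9]
width: 0.015
```

```bash
python3 foot.py|sed -n '1p;3,6p'
```

```text
red 239 pct1 [36.4 -8.6 33.9] med [58.6  7.4 69.8] pct99 [85.6 11.  76.2]
foot 37 pct1 [-96.5 -16.9  28. ] med [-95.3   0.9  40.9] pct99 [-93.6  22.3  55.4]
pitch 1.8278025
yaw 0.5387063
tcp [83.4  0.8] 0.0085 [ 3.4 -0.4  4.4] [ 0.11  0.03 -0.03]
```

Call:
send_rows:
  series:
    - [[0,0,0,0,0,0,17.8],[0,0,0,0,0,0,18],[0,0,0,0,0,0,18.2],[0,0,0,0,0,0,18.4],[0,0,0,0,0,0,18.6],[0,0,0,0,0,0,18.8],[0,0,0,0,0,0,19],[0,0,0,0,0,0,19.2]]
  grip_force: 20

```text
clock: 21.6
eef_pos: [0.5868, 0.2917, 0.0084]
eef_rot: [[-0.981, 0.183, -0.072], [0.182, 0.983, 0.013], [0.074, -0.0, -0.997]]
wrist_force: [-0.1, 0.3, 0.5]
width: 0.0167
```

```bash
python3 foot.py|sed -n '1p;3,6p'
```

```text
red 228 pct1 [38.5 -7.2 27.5] med [58.3  6.8 61.6] pct99 [88.1 11.  66.3]
foot 46 pct1 [-96.  -19.4  27. ] med [-95.1  -5.4  40.6] pct99 [-94.1  18.4  56.1]
pitch -1.5203884
yaw 0.19628446
tcp [83.2  0.7] 0.0084 [-0.3 -0.4 -1.5] [ 0.02 -0.06 -0.  ]
```

Call:
send_rows:
  series:
    - [[0,0,0,0,0,0,22],[0,0,0,0,0,0,26],[0,0,0,0,0,0,32],[0,0,0,0,0,0,35],[0,0,0,0,0,0,35],[0.04,0,-0.5,0,0,0,35],[0.15,0,-2,0,0,0,35],[0.4,0,-5,0,0,0,35],[0.75,0,-10,0,0,0,35],[1.1,0,-15,0,0,0,35],[-3,0,-20,0,0,0,35],[-6,-5,-22,0,0,0,35],[-6,-11,-22,0,0,0,35],[-6,-17,-22,0,0,0,35],[-6,-22,-22,0,0,0,35],[-6,-22,-22,0,0,0,35]]

```text
clock: 23.65
eef_pos: [0.6212, 0.0581, 0.2251]
eef_rot: [[-0.98, 0.187, -0.071], [0.186, 0.982, 0.013], [0.072, -0.0, -0.997]]
wrist_force: [0.5, 1.5, -0.4]
width: 0.0295
```

```bash
python3 foot.py; python3 fit.py top s9
```

```text
red 287 pct1 [38.9 -6.4 26.8] med [64.3  7.9 60.8] pct99 [93.1 10.9 66.8]
wood 498 pct1 [-90.1 -25.4  27.9] med [-30.8   5.9  48.3] pct99 [38.5 23.4 66.6]
foot 11 pct1 [-95.8 -20.9  28.3] med [-95.2 -12.2  38.8] pct99 [-93.8  -1.7  56. ]
pitch -2.1330004
yaw 0.6442666
tcp [ 159.5 -220.8] 0.225 [-0.6  0.1  0.8] [ 0.07 -0.13 -0.03]
23.7 [0.6216 0.0601 0.225 ] [-0.6  0.1  0.8] toolx heading 169.33
tcp in rest [ 159.5 -220.8]
top red 95 lo [ 41. -10.  34.] med [64.4 -6.7 62.1] hi [89.  1. 69.] 
top wood 215 lo [-81.  -9.  36.] med [-25.2  -4.1  49.4] hi [33.  3. 57.] slope yaw 0.4 at0 -3.7 slope pitch -0.4 at0 49.1 
top black 4
side red 269 lo [39. -5. 28.] med [63.   8.2 60.1] hi [88. 11. 66.] 
side wood 418 lo [-87. -16.  21.] med [-30.4   6.7  48.2] hi [32. 17. 65.] slope yaw 0.7 at0 6.9 slope pitch -2.2 at0 47.1 
side black 0
```

```bash
python3 - <<'E'
import numpy as np,cv2
t=np.load('last_top.npz')['im'];s=np.load('last_side.npz')['im']
a=cv2.resize(t[110:330,110:440],(560,373));b=cv2.resize(s[100:370,170:360],(0,0),fx=1.25,fy=1.25)
b=cv2.resize(s[220:360,190:330],(373,373),interpolation=cv2.INTER_CUBIC)
c=np.hstack([cv2.resize(a,(420,280)),cv2.resize(b,(280,280))]);c=np.hstack([cv2.resize(a,(480,320)),b[26:346,:320]])
cv2.imwrite('pics/fin.png',c[:,:,::-1])
E
```

```text
(no output)
```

View pics/fin.png

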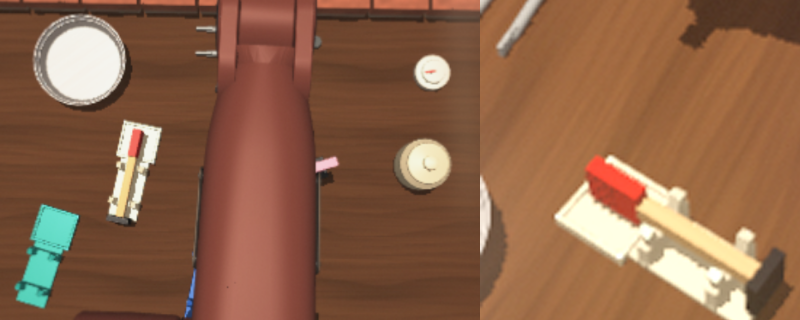

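```bash
python3 -c "
from workcell import env
print(env.sign_off(), env.state()['clock'])"
```

```text
the job is handed in; nothing more can be done
the job is handed in; nothing more can be done
```

The brush is lying in the cream rest, with its handle in both saddles and the red head over the drip dish. I handed the job in at about 24 s of the 69 s allowed.

**What I did:** I pinched the red head at 22 N, pressed the foot on the ledge at about 4 to 9 N (15 N for a moment at the start), and swung the brush over to about 81°. Then I clamped at 80 N, carried it over, set it on the rear saddle and eased the grip off until it settled.

**Last checks:**
- **Level and height:** the top camera puts the handle's upper face at 49 mm (50 expected) and its pitch at -0.4°. The side camera says -2.1°, which I take as a bias from mixed faces.
- **Position:** the foot's underside is at rest x of about -95 mm and the head's middle at about 64 to 68 mm, both where they belong.
- **Neighbours:** the keeper and timer look undisturbed in the last picture. The tongs were partly hidden by the arm and I did not measure them again. The gripper was empty and clear at z = 0.225 m.

**What went less well:**
- **Pinch drifted:** during the swing the pinch moved about 20 mm across the paddle toward its tip corner.
- **Foot moved:** the estimates disagree on how far. The pictures suggest a few mm up to about 63°, but depth readings near the end suggest as much as 15 to 20 mm backwards.
- **Settling drop:** because the fingers held the head's lower edge, I could not lower it fully. As the grip eased, the head settled by roughly 10 mm in two small steps.

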